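# Fit and lock the shaft of a hinge test rig

## Task

Take the steel shaft by its black handle from the cradle and thread it through both blue bearing blocks of the rig, starting at the block next to the steel keeper boss, until the brass collar is fully home against that block. Then take the red-headed lock pin from its wooden stand and put it all the way down into the keeper hole behind the collar so that the shaft cannot come out, and leave both released. Do not disturb the tools and supplies lying around.

Things in the scene. Friction and masses are not known exactly. Their poses are not given: they have to be found in the camera images.
- rig: Rig fixed to the bench: grey base plate 110 x 190 x 12 mm, two blue blocks 56 mm wide, tops at z = 78 mm. Origin: centre of its underside. Bore axis: x = 0, z = 60 mm, along y; bores 19 mm in diameter. First block y = +28 to +52 mm, second -72 to -48. The shaft enters from +y towards -y. Steel keeper boss 34 x 30 mm at x = +17, y = +70 mm, top z = 32 mm.
- bore_in (a point): Centre of the first block's bore in its outer (+y) face, 60 mm above the bench; axes as the rig's. The collar's face comes here when it is home.
- bore_out (a point): Centre of the second block's bore in its outer (-y) face, 124 mm from bore_in along the rig's -y, 60 mm above the bench.
- pin_hole (a point): Centre of the mouth of the vertical keeper hole in the top of the steel boss, 32 mm above the bench, 12.5 mm in diameter; it goes right through boss and base plate, so the pin stands on the bench when fully down.
- shaft: Loose round shaft, 0.12 kg, 230 mm, lying level in the cradle along its own y. Origin: on the axis in the collar's inner face. Towards -y: steel rod 16 mm in diameter, 150 mm long, its last 8 mm tapered to 8 mm in diameter. Towards +y: brass collar 36 mm in diameter, 10 mm thick, then a black handle 20 mm in diameter, 70 mm long.
- shaft_tip (a point): Centre of the rod's tip, 150 mm from the shaft's origin along its -y.
- shaft_grip (a point): Middle of the black handle on the axis, 45 mm from the shaft's origin along its +y: the place to grip, clear of cradle and rig.
- shaft_rest: Wooden board 50 x 150 x 8 mm fixed to the bench with two black V cradles at y = +52 and -52 mm, no higher than 36 mm; origin: centre of its underside. It carries the shaft along its y axis, the shaft's axis 32 mm above the bench, the collar about 70 to 80 mm from its origin at +y.
- pin: Loose lock pin, 0.05 kg, upright in its stand: steel shank 10 mm in diameter with a 5 mm tapered foot, 84 mm long, then a red round head 24 mm in diameter, 28 mm high. Origin: centre of the foot; z up along the pin.
- pin_grip (a point): Middle of the red head, 100 mm above the pin's foot: the place to grip.
- pin_stand: Wooden block 56 x 56 x 50 mm fixed to the bench with a central vertical hole 12 mm in diameter, 45 mm deep, in which the pin stands; origin: centre of its underside.
- tape_measure: Bystander: yellow tape measure, 61 x 83 x 36 mm; origin: centre of its underside.
- masking_roll: Bystander: roll of masking tape lying flat, 94 mm across, 24 mm high; origin: centre of its underside.
- screw_tray: Bystander: small cardboard tray of screws, 70 x 85 x 35 mm; origin: centre of its underside.
- pliers: Bystander: pliers lying flat, 65 x 170 x 14 mm; origin: centre of the underside.
Things that resemble listed ones, but are neither listed nor needed, are in the scene too. Leave any white look-alike of the pin alone.

How it is judged:
By the outcome, as a careful person would: the job done as asked, in the order asked, and still so for the second after the job is handed in, with the robot touching nothing.
It also fails if it takes over 64 s, if anything falls off the work surface, if the arm or the gripper's body presses on something with over 40 N, if the wrist force passes 120 N, or if a joint passes its speed limit or range.

## Robot

A 7-joint arm with a two-finger parallel gripper is mounted at the origin on the work surface; the furniture and walls round the work are solid. World frame = base frame: x ahead of the robot, y to its left, z up, the work surface at z = 0. Lengths are in m, angles in rad, forces in N, time in s.
With the tool pointing down it reaches from about 0.4 to 0.85 m from the base axis. Payload 10.4 kg.
Tool frame: the origin (TCP) lies midway between the tips of the shut fingers; the grasp point (between the pads) lies 19 mm behind it; z points along the fingers, y is the line along which they close (so a half turn about z gives the same grasp; the last joint's range is limited). The gripper opens to 87 mm and grips with 3 to 60 N. Pads are 19 mm wide; open, the fingers measure 117 mm over their backs; the gripper's body (75 mm by 190 mm) begins 51 mm behind the grasp point.
Start: joints at [0.66, 0.332, -0.065, 1.46, 0.022, 1.35, -0.088], TCP at [0.485, -0.394, 0.223] pointing down, gripper open.
Joint ranges: [-2.6, 2.6], [-0.5, 2.12], [-1.47, 1.34], [0.16, 2.42], [-1.27, 4.41], [0.06, 2.06], [-2.6, 2.6]. Speed limits (rad/s): [2.22, 2.22, 2.79, 2.79, 3.14, 3.14, 3.14].

## Interface

Orientations are given as a unit quaternion [x, y, z, w].
In Python, from bench import r gives the robot as it stands.
- The arm moves only by the tool arm_command, never from a script. Its argument "moves" is one flat list of numbers, 4 for each row, row after row: the shift along the tool's x, y, z in cm, then the turn about the tool's z in degrees. A call has 1 to 12 rows; each row shifts and turns the commanded pose from where the row before left it, along the tool's axes as they then stand; what a row does not reach is not made up. A row lasts 1/12 s, in which the tool goes at most 41.7 mm and 7.16 degrees, less where a joint would pass 70% of its speed; a pose out of reach is approached as far as the arm can. A call with a gripper value outside its range is refused whole. "fingers" is the opening in per cent of the stroke, from 0 (shut) to 100 (fully open), set as the call begins (left out, the last holds). The fingers move at their own pace and stop on an object; "squeeze" is the grip in N (left out, the last holds). Time passes only in rows, so rows that do not move let the fingers close. It gives the time, the measured TCP pose, the force, the opening and the grip force at its end, in the units of the state.
- r.read_state(): the state, without advancing time (a new reading comes with each control period).
- r.camera(name): name is "scene" or "side" or "wrist"; returns the picture (420x560x3 uint8, red, green, blue); there is no depth.
- r.camera_info(name): a dict with "fx", "fy", "cx", "cy" (pixels), "k1" (the pictures are not rectified: a ray, as slopes to the right and down, at radius r is drawn at 1 + k1 r^2 times it, then the intrinsics apply), "origin" and "attitude" of the camera in the world. Camera axes: x right, y up, looking along -z (the intrinsics and any distortion apply to the point x, -y, -z); pixel columns grow to the right and rows downward; lengths in m; the calibration is good to about 2 mm. A picture is of the moment at which its call begins: read the wrist's pose just before it. camera_info takes no time and is no camera call; for the wrist camera it gives the pose at the moment of the call.
- r.close_job(): hands the job in; it is judged then, once.
The state is a dict: "time": time; "joint_positions": joint angles; "joint_vel": joint speeds; "joint_torque": joint torques, N m; "ee_pos": TCP position; "eef_rot": TCP orientation; "ft_force": force on the tool from outside, world axes, zero at the start; "torque": the same for the moment, N m; "width": finger opening in m; "grip_force": force on a finger pad.
Only numpy, scipy, OpenCV 4.12 (cv2) and the standard library are available. Lean on these libraries where they do the work, as an engineer would, in place of code of your own. Each camera call takes 0.05 s, during which the arm holds its last target. There are 200 camera calls.

## Working session

There is one attempt and no reset: what is moved stays moved. The work goes in short steps, Python scripts to look and compute and a tool call to move; the robot and the scene stay as the last step left them, time stands still between calls to the robot, and variables do not carry over. Pictures are saved under pics/ and viewed, at most 10 in all, crops included, and the job is handed in when it is done.

Besides the shell and the picture viewer there is one more tool, called after "Call:" in YAML: its name, and indented under it one key for each argument. arm_command: Moves the arm, as the interface text tells. Its arguments: {"type":"object","properties":{"moves":{"type":"array"},"fingers":{"type":"number"},"squeeze":{"type":"number"}},"required":["moves"]}

```bash
mkdir -p pics
cat > h.py <<'E'
import numpy as np, cv2
from bench import r
from scipy.spatial.transform import Rotation as R
def snap(n,f):
    i=r.camera_info(n); im=r.camera(n); cv2.imwrite('pics/'+f,cv2.cvtColor(im,cv2.COLOR_RGB2BGR)); return im,i
def att(i):
    a=np.array(i['attitude'],float); return a if a.shape==(3,3) else R.from_quat(a).as_matrix()
def ray(i,u,v):
    x=(u-i['cx'])/i['fx'];y=(v-i['cy'])/i['fy'];X,Y=x,y
    for _ in range(20):
        s=1+i['k1']*(X*X+Y*Y);X,Y=x/s,y/s
    d=att(i)@np.array([X,-Y,-1.]);return np.array(i['origin']),d
def onz(i,u,v,z):
    o,d=ray(i,u,v);return o+d*(z-o[2])/d[2]
def proj(i,p):
    q=att(i).T@(np.array(p)-np.array(i['origin']));x,y=q[0]/-q[2],-q[1]/-q[2];s=1+i['k1']*(x*x+y*y)
    return np.array([i['fx']*x*s+i['cx'],i['fy']*y*s+i['cy']])
def tri(i,a,j,b):
    o,d=ray(i,*a);p,e=ray(j,*b);A=np.stack([d,-e],1);s=np.linalg.lstsq(A,p-o,rcond=None)[0]
    P,Q=o+d*s[0],p+e*s[1];return (P+Q)/2,np.linalg.norm(P-Q)
def blobs(im,lo,hi,amin=40):
    h=cv2.cvtColor(im,cv2.COLOR_RGB2HSV);m=cv2.inRange(h,np.array(lo),np.array(hi))
    n,l,s,c=cv2.connectedComponentsWithStats(m);return [(s[k].tolist(),c[k].round(1).tolist()) for k in range(1,n) if s[k][4]>amin],m
E
python3 - <<'E'
from h import *
a,i=snap('scene','s0.png');b,j=snap('side','d0.png')
print(i);print(j);s=r.read_state();print(s['ee_pos'],s['eef_rot'],s['width'],s['time'])
E
```

```text
{'fx': 415.64110809551505, 'fy': 415.64110809551505, 'cx': 278.273734747521, 'cy': 205.8763341752638, 'k1': -0.0503666334522507, 'origin': array([0.10976592, 0.70431612, 1.00340808]), 'attitude': array([-0.09408607,  0.34052658,  0.89785771, -0.26275653])}
{'fx': 497.3569885379471, 'fy': 497.3569885379471, 'cx': 273.81150286761107, 'cy': 205.09299764556684, 'k1': 0.024809933490869376, 'origin': array([ 1.30232627, -0.14105201,  1.19782572]), 'attitude': array([0.23471841, 0.19447289, 0.61929413, 0.72357608])}
[ 0.48453014 -0.39425137  0.22184328] [ 9.03089045e-01  4.29452897e-01 -2.94456310e-04 -5.47011971e-04] 0.08703387607400627 0.1
```

View pics/s0.png

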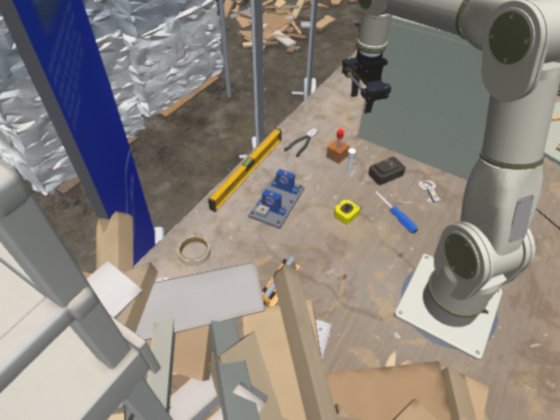

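View pics/d0.png

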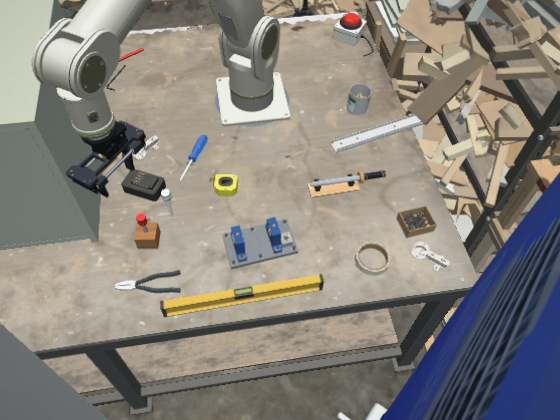

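The side view shows the rig at (260,242) with the boss at its right end (287,239). The shaft is on its cradle at (345,183), handle to the right at (372,176). The red pin is in its stand at (143,220) and the white look-alike is at (166,200). I'll enlarge the work area next.

Run:
```python
from h import *
a=cv2.imread('pics/d0.png')
c=cv2.resize(a[155:275,120:400],None,fx=2.85,fy=2.85,interpolation=cv2.INTER_CUBIC);cv2.imwrite('pics/c1.png',c)
i=r.camera_info('side')
for n,u,v,z in [('pinhead',143,219,.105),('handleend',385,174,.032),('boss',287,239,.032),('tape',226,184,.02),('level l',165,308,.02),('level r',322,283,.02)]: print(n,onz(i,u,v,z).round(3))
a=cv2.cvtColor(a,cv2.COLOR_BGR2RGB)
print('blue',blobs(a,(105,120,40),(125,255,255))[0]);print('red',blobs(a,(0,180,120),(6,255,255),20)[0])
b=cv2.cvtColor(cv2.imread('pics/s0.png'),cv2.COLOR_BGR2RGB);print('red',blobs(b,(0,180,120),(6,255,255),20)[0])
```

```text
pinhead [ 0.527 -0.356  0.105]
handleend [0.42  0.35  0.032]
boss [0.601 0.018 0.032]
tape [ 0.376 -0.127  0.02 ]
level l [ 0.748 -0.32   0.02 ]
level r [0.741 0.087 0.02 ]
blue [([189, 135, 19, 27, 207], [198.1, 147.2]), ([380, 174, 180, 246, 6731], [471.0, 311.5]), ([266, 218, 16, 35, 271], [274.3, 233.9]), ([232, 226, 15, 35, 256], [238.6, 242.5]), ([545, 249, 14, 22, 69], [551.4, 260.1]), ([534, 271, 16, 25, 115], [540.9, 283.7]), ([481, 276, 79, 144, 5906], [531.7, 372.2]), ([505, 299, 12, 20, 50], [510.0, 309.0]), ([525, 298, 12, 19, 58], [530.9, 307.2]), ([516, 321, 13, 16, 59], [522.1, 328.4]), ([484, 341, 13, 20, 60], [489.8, 350.7]), ([472, 391, 12, 16, 57], [477.6, 398.2])]
red [([343, 13, 17, 12, 145], [350.9, 18.8]), ([137, 214, 8, 8, 45], [140.3, 217.3])]
red [([338, 130, 5, 7, 30], [339.9, 132.9])]
```

View pics/c1.png

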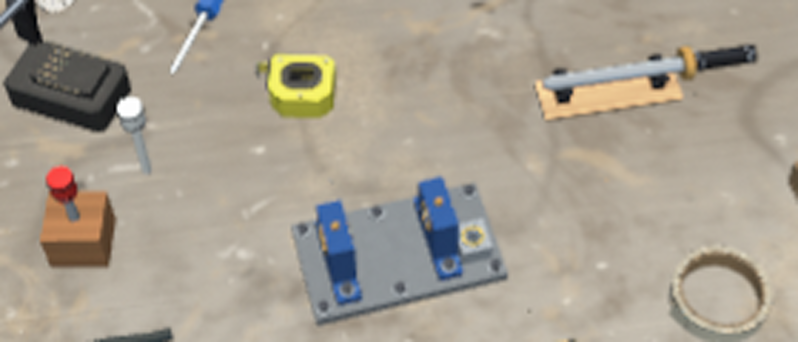

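Two things could be the pin. The red-headed one stands in a wooden block at crop (62,185), side (142,220); the white one stands on its own at crop (131,112). The red one fits the description, and the crop confirms it. Next I'll get plane-cast estimates.

Run:
```python
from h import *
i=r.camera_info('side')
f=lambda x,y,z:onz(i,120+x/2.85,155+y/2.85,z)
P=[f(293,225,.012),f(480,187,.012),f(506,275,.012),f(318,322,.012)]
print('plate',np.round(P,4).tolist(),'sides',[round(np.linalg.norm(P[k]-P[k-1]),3) for k in range(4)],'c',np.mean(P,0).round(4))
d=(P[1]-P[0]+P[2]-P[3])[:2];print('rig y heading',np.degrees(np.arctan2(d[1],d[0])))
print('boss',f(473,236,.032))
c,e,t=f(687,62,.032),f(756,52,.032),f(547,83,.032);print('collar',c,'end',e,'tip',t,'len',np.linalg.norm(e-t));d=e-t;print('heading',np.degrees(np.arctan2(d[1],d[0])))
j=r.camera_info('scene');print('pin',tri(i,(141.6,219.5),j,(340,133)))
print(r.camera_info('wrist')); print(att(r.camera_info('wrist')))
```

```text
plate [[0.5457, -0.1544, 0.012], [0.5293, 0.0356, 0.012], [0.6334, 0.0427, 0.012], [0.6565, -0.1417, 0.012]] sides [np.float64(0.112), np.float64(0.191), np.float64(0.104), np.float64(0.186)] c [ 0.5912 -0.0545  0.012 ]
rig y heading 96.03094464803802
boss [0.59723185 0.01608516 0.032     ]
collar [0.41930811 0.27601843 0.032     ] end [0.41713994 0.35183582 0.032     ] tip [0.42457931 0.12439656 0.032     ] len 0.22756088748777695
heading 91.87343490892225
pin (array([ 0.52708195, -0.36084014,  0.10611311]), np.float64(0.0034508644123521755))
{'fx': 373.86915163515306, 'fy': 373.86915163515306, 'cx': 276.97201571258057, 'cy': 207.08231745719033, 'k1': -0.04776966313231897, 'origin': array([ 0.53489152, -0.33275268,  0.38386251]), 'attitude': array([-0.13434211,  0.04826418, -0.33113584,  0.9327228 ])}
[[ 0.77603925  0.60474807  0.17900518]
 [-0.63068372  0.7446025   0.2186439 ]
 [-0.00106323 -0.2825719   0.95924553]]
```

Call:
arm_command:
  moves: [2.75,-2.72,0.1,0,2.75,-2.72,0.1,0,2.75,-2.72,0.1,0,2.75,-2.72,0.1,0,2.75,-2.72,0.1,0,2.75,-2.72,0.1,0,2.75,-2.72,0.1,0,2.75,-2.72,0.1,0,2.75,-2.72,0.1,0,2.75,-2.72,0.1,0,2.75,-2.72,0.1,0,2.75,-2.72,0.1,0]
  fingers: 100

```text
time: 1.1
ee_pos: [0.4391, 0.0692, 0.2105]
eef_rot: [0.903, 0.429, -0.0, 0.0]
ft_force: [1.3, -0.9, 0.5]
width: 0.0871
grip_force: 0.0
```

Call:
arm_command:
  moves: [2.75,-2.72,0.1,0,2.75,-2.72,0.1,0,2.75,-2.72,0.1,0,2.75,-2.72,0.1,0,2.75,-2.72,0.1,0,2.75,-2.72,0.1,0,0,0,0,-6.85,0,0,0,-6.85,0,0,0,-6.85,0,0,0,-6.85,0,0,0,-6.85,0,0,0,-6.85]

```text
time: 2.1
ee_pos: [0.4172, 0.2984, 0.2042]
eef_rot: [0.693, 0.721, -0.0, -0.0]
ft_force: [0.1, 0.5, 0.0]
width: 0.0873
grip_force: 0.0
```

```bash
cat >> h.py <<'E'
def to(p,hd,z=None):
    "rows needed: tool-frame shift (cm) at present orientation and turn (deg)"
    s=r.read_state();M=R.from_quat(s['eef_rot']).as_matrix();h=np.degrees(np.arctan2(M[1,0],M[0,0]))
    d=M.T@(np.array(p)-s['ee_pos'])*100;t=-((hd-h+180)%360-180)
    print('tcp',np.round(s['ee_pos'],4),'hd %.2f'%h,'tilt %.2f'%np.degrees(np.arccos(-M[2,2])),'shift cm',d.round(2),'turn',round(t,2),'t %.2f w %.4f'%(s['time'],s['width']),'j',np.round(s['joint_positions'],2),'F',np.round(s['ft_force'],1))
    H=np.radians(hd);x=np.array([np.cos(H),np.sin(H),0]);y=np.array([np.sin(H),-np.cos(H),0]);w=np.array(p)-s['ee_pos']
    print('  after turn: shift',np.round([100*w@x,100*w@y,-100*w[2]],2))
E
python3 - <<'E'
from h import *
snap('wrist','w1.png');to([.418,.32,.013],91.9)
E
```

```text
tcp [0.4172 0.2983 0.2042] hd 92.83 tilt 0.04 shift cm [ 2.17  0.19 19.12] turn 0.93 t 2.15 w 0.0875 j [-0.    0.17 -0.77  1.75  0.12  1.28 -0.75] F [ 1.1 -0.9 -0.6]
  after turn: shift [ 2.16  0.15 19.12]
```

View pics/w1.png

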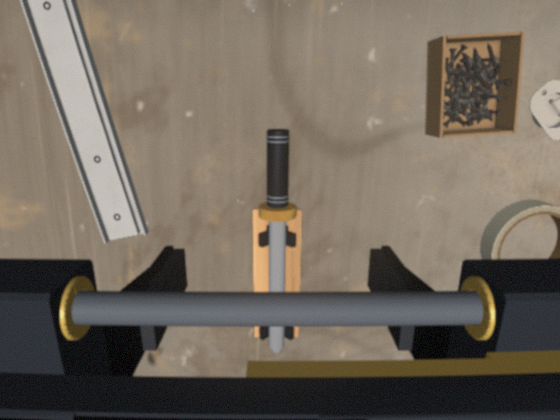

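The wrist view shows the handle from (278,131) to the collar at (277,210), with the rod running down to its tip at (277,352). The axis is nearly in line with the tool x.

Run:
```python
from h import *
im=cv2.cvtColor(cv2.imread('pics/w1.png'),cv2.COLOR_BGR2RGB);g=im.max(2)[:,255:305]
i=r.camera_info('wrist')
def edge(v):
    # dark handle centre
    x=np.where(g[v]<75)[0];return 255+x.mean(),len(x)
for v in (140,160,180,195):print(v,edge(v))
e=onz(i,278,130,.032);h1=onz(i,edge(140)[0],140,.032);h2=onz(i,edge(195)[0],195,.032);tip=onz(i,277,352,.032);c=onz(i,277,207,.032)
print(e,h1,h2,c,tip,np.linalg.norm(e-tip));d=h1-tip;print('hd',np.degrees(np.arctan2(d[1],d[0])))
g=e-(e-tip)/np.linalg.norm(e-tip)*.035;print('grip',g)
to([g[0],g[1],.013],np.degrees(np.arctan2(d[1],d[0])))
```

```text
140 (np.float64(280.3), 10)
160 (np.float64(277.0), 21)
180 (np.float64(277.0), 21)
195 (np.float64(277.0), 19)
[0.41684561 0.34953695 0.032     ] [0.41932471 0.34090651 0.032     ] [0.41891914 0.29046013 0.032     ] [0.41949604 0.2789261  0.032     ] [0.42750682 0.11877129 0.032     ] 0.23101179537271566
hd 92.10947380355334
grip [0.41846086 0.31457424 0.032     ]
tcp [0.4172 0.2983 0.2042] hd 92.83 tilt 0.04 shift cm [ 1.63  0.21 19.12] turn 0.72 t 2.15 w 0.0875 j [-0.    0.17 -0.77  1.75  0.12  1.28 -0.75] F [ 1.1 -0.9 -0.6]
  after turn: shift [ 1.62  0.18 19.12]
```

Call:
arm_command:
  moves: [0.8,0.06,3.5,0,0.8,0.07,3.5,0,0,0,3.5,0,0,0,3.5,0,0,0,3.0,0,0,0,1.6,0,0,0,0.5,0,0,0,0,0]

```text
time: 2.82
ee_pos: [0.4174, 0.3141, 0.0124]
eef_rot: [0.695, 0.719, -0.001, -0.0]
ft_force: [-0.3, -0.3, -0.2]
width: 0.0874
grip_force: 0.0
```

Call:
arm_command:
  moves: [0,0,0,0,0,0,0,0,0,0,0,0,0,0,0,0,0,0,0,0,0,0,0,0,0,0,0,0,0,0,0,0]
  fingers: 0
  squeeze: 40

```text
time: 3.48
ee_pos: [0.4183, 0.3145, 0.0136]
eef_rot: [0.695, 0.719, 0.0, 0.0]
ft_force: [0.2, -0.1, -0.9]
width: 0.0416
grip_force: 0.0
```

Call:
arm_command:
  moves: [0,0,0,0,0,0,0,0,0,0,0,0,0,0,0,0,0,0,0,0,0,0,0,0]

```text
time: 3.98
ee_pos: [0.418, 0.3145, 0.0135]
eef_rot: [0.695, 0.719, -0.0, -0.0]
ft_force: [-1.1, 0.4, 1.1]
width: 0.0185
grip_force: 40.0
```

Run:
```python
from h import *
to([.42,.31,.2],92)
```

```text
tcp [0.418  0.3145 0.0135] hd 91.97 tilt 0.02 shift cm [ -0.46   0.18 -18.65] turn -0.03 t 3.98 w 0.0185 j [-0.13  0.43 -0.7   1.91  0.34  0.93 -0.96] F [-1.1  0.4  1.1]
  after turn: shift [ -0.46   0.18 -18.65]
```

Call:
arm_command:
  moves: [0,0,-1.5,0,0,0,-3,0,0,0,-3.5,0,0,0,-3.5,0,-3,0.55,-2,0,-3.4,0.55,-2,0,-3.7,0.7,-1.2,0,-3.7,0.7,-1,0,-3.7,0.7,-1,0,-3.7,0.7,0,0,-3.7,0.7,0,0,-3.7,0.6,0,-4]

```text
time: 4.98
ee_pos: [0.4802, 0.0284, 0.2009]
eef_rot: [0.67, 0.743, 0.0, 0.001]
ft_force: [1.4, -0.1, -0.5]
width: 0.0187
grip_force: 40.0
```

Call:
arm_command:
  moves: [0,0,0,0,0,0,0,0]

```text
time: 5.15
ee_pos: [0.4801, 0.0283, 0.2003]
eef_rot: [0.671, 0.742, -0.0, -0.0]
ft_force: [-0.0, 1.0, -0.8]
width: 0.0188
grip_force: 40.0
```

Run:
```python
from h import *
snap('wrist','w2.png');to([.56,.22,.2],96)
```

```text
tcp [0.48   0.0303 0.2004] hd 95.86 tilt 0.02 shift cm [18.05  9.9   0.05] turn -0.14 t 5.20 w 0.0184 j [ 0.39  0.06 -0.56  1.83  0.03  1.25 -0.08] F [ 0.4  2.  -0.4]
  after turn: shift [18.03  9.94  0.04]
```

View pics/w2.png

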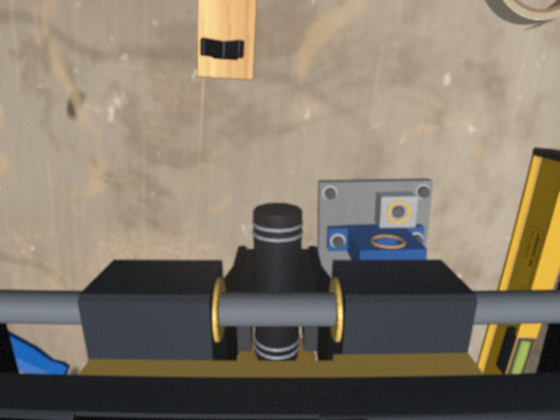

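The wrist view shows the keeper hole ring at (398,211), the bore ring on the near face at (388,241), and the plate's +y corners at (318,181) and (431,179). I'll refine the rings by colour and cross-check with the block positions in the side view.

Run:
```python
from h import *
im=cv2.cvtColor(cv2.imread('pics/w2.png'),cv2.COLOR_BGR2RGB);i=r.camera_info('wrist')
b,m=blobs(im,(10,80,90),(35,255,255),15)
for s,c in b:
    if 300<s[0]<440 and 170<s[1]<260: print('ring',s,'bbox c',s[0]+(s[2]-1)/2,s[1]+(s[3]-1)/2,c)
hole=onz(i,398.5,211.5,.032);bore=onz(i,388,241,.06)
A,B=onz(i,317.5,180.5,.012),onz(i,431.5,179,.012)
print('hole',hole,'bore',bore,'plate',A,B,np.linalg.norm(A-B));d=B-A
print('rig y hd',np.degrees(np.arctan2(d[1],d[0]))+90)
h=np.radians(96)
for hd in (94,95,96,97):
    h=np.radians(hd);Y=np.array([np.cos(h),np.sin(h),0]);X=np.array([np.sin(h),-np.cos(h),0])
    mid=(A+B)/2
    print(hd,'bore from plate',(mid-43*Y/1000)[:2].round(4),'from hole',(hole-.017*X-.018*Y)[:2].round(4))
# block top centres from the side image
j=r.camera_info('side');s=cv2.cvtColor(cv2.imread('pics/d0.png'),cv2.COLOR_BGR2RGB)
for x0,x1 in ((225,250),(262,285)):
    q=cv2.inRange(cv2.cvtColor(s,cv2.COLOR_RGB2HSV),(105,100,30),(125,255,255));q[:, :x0]=0;q[:,x1:]=0
    q[:215]=0;q[265:]=0
    v,u=np.where(q>0);print('block',u.min(),u.max(),v.min(),v.max(),u.mean(),v.mean(),onz(j,u.mean(),v.mean(),.05))
print('tip/grip check: handle end',onz(i,277.5,206,.219))
```

```text
ring [387, 201, 24, 23, 181] bbox c 398.5 212.0 [398.4, 211.7]
ring [371, 235, 34, 14, 173] bbox c 387.5 241.5 [387.9, 241.7]
hole [0.59593777 0.01950405 0.032     ] bore [ 5.81646570e-01 -3.29803181e-04  6.00000000e-02] plate [0.51966868 0.03668099 0.012     ] [0.62901537 0.04967445 0.012     ] 0.11011597241273992
rig y hd 96.77657370318754
94 bore from plate [5.773e-01 3.000e-04] from hole [5.802e-01 4.000e-04]
95 bore from plate [5.781e-01 3.000e-04] from hole [5.806e-01 1.000e-04]
96 bore from plate [5.788e-01 4.000e-04] from hole [ 5.809e-01 -2.000e-04]
97 bore from plate [5.796e-01 5.000e-04] from hole [ 5.813e-01 -4.000e-04]
block 231 246 226 261 238.67025089605735 242.79569892473117 [ 0.60432257 -0.11466543  0.05      ]
block 265 281 217 252 274.19407894736844 233.99013157894737 [ 0.59125376 -0.01592795  0.05      ]
tip/grip check: handle end [0.47788096 0.06730735 0.219     ]
```

Call:
arm_command:
  moves: [0,0,0,-1.1,3.64,1.92,0,0,3.64,1.92,0,0,3.64,1.92,0,0,3.64,1.92,0,0,3.64,1.92,0,0,0,0,3.6,0,0,0,3.6,0,0,0,3.6,0,0,0,3.1,0,0,0,1.5,0,0,0,0.5,0]

```text
time: 6.2
ee_pos: [0.5503, 0.2238, 0.0384]
eef_rot: [0.661, 0.75, -0.002, -0.001]
ft_force: [0.1, 0.6, -0.8]
width: 0.0188
grip_force: 40.0
```

Call:
arm_command:
  moves: [0,0,0,0,0,0,0,0,0,0,0,0]

```text
time: 6.45
ee_pos: [0.5537, 0.2239, 0.0434]
eef_rot: [0.662, 0.75, 0.001, 0.001]
ft_force: [-1.0, -0.4, -1.7]
width: 0.0186
grip_force: 40.0
```

Run:
```python
from h import *
a,i=snap('scene','s3.png');b,j=snap('side','d3.png');to([.553,.223,.0415],97)
A=cv2.cvtColor(a,cv2.COLOR_RGB2BGR);B=cv2.cvtColor(b,cv2.COLOR_RGB2BGR)
p=[cv2.resize(A[165:240,225:325],(800,600),interpolation=cv2.INTER_CUBIC)[:, :],cv2.resize(B[180:280,215:365],(800,533),interpolation=cv2.INTER_CUBIC)]
o=np.zeros((600,800,3),np.uint8);o[:, :400]=cv2.resize(p[0],(400,300),interpolation=3).repeat(1,0)[0:1]*0
o[:300,:400]=cv2.resize(p[0],(400,300));o[:, :]=o
x=cv2.resize(B[195:265,220:350],(800,431),interpolation=cv2.INTER_CUBIC)
y=cv2.resize(A[165:225,245:325],(225,169),interpolation=cv2.INTER_CUBIC)
o[:]=0;o[:431]=x;o[431:,:225]=y
cv2.imwrite('pics/c3.png',o)
```

```text
tcp [0.5537 0.2235 0.0431] hd 97.08 tilt 0.14 shift cm [-0.04 -0.08  0.16] turn 0.08 t 6.55 w 0.0187 j [ 0.03  0.51 -0.62  1.7   0.33  1.04 -0.57] F [ 0.8  0.4 -2.1]
  after turn: shift [-0.04 -0.08  0.16]
```

View pics/c3.png

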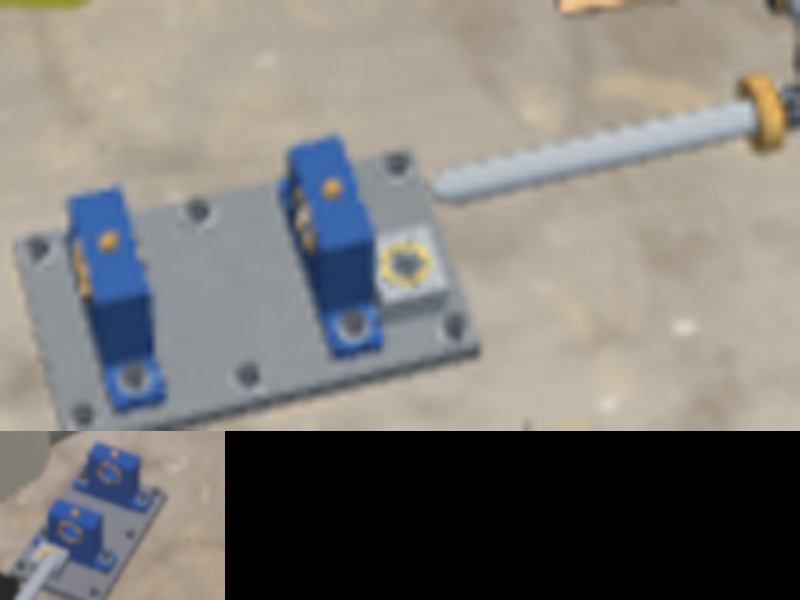

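The crop shows the brass dots on top of the blocks at side px (237.7,234.2) and (274,225.5). The rod tip is near (291.5,225.4) and the collar near (343,213.5). I'll compare the rod line with the dots line in the same camera.

Run:
```python
from h import *
j=r.camera_info('side');i=r.camera_info('scene')
f=lambda x,y,z:onz(j,220+x/6.154,195+y/6.154,z)
d2,d1=f(109,241,.078),f(332,188,.078);print('dots',d1,d2,np.linalg.norm(d1-d2));h=d1-d2;hd=np.degrees(np.arctan2(h[1],h[0]));print('rig hd',hd)
zs=.0431+.0185
t,m=f(438,188,zs),f(752,116,zs);print('rod tip',t,'rod at collar',m,np.linalg.norm(t-m));h=m-t;print('rod hd',np.degrees(np.arctan2(h[1],h[0])))
H=np.radians(97);X=np.array([np.sin(H),-np.cos(H),0])
print('lateral of tip, collar rel. to rig axis (mm)',1e3*(t-d1)@X,1e3*(m-d1)@X, 'd2',1e3*(d2-d1)@X)
g=lambda x,y,z:onz(i,245+x/2.8125,165+(y-431)/2.8125,z)
a,b=g(74,513,.078),g(116,455,.078);print('scene dots',a,b,np.linalg.norm(a-b));t2=g(64,551,zs);print('tip',t2,'lat',1e3*(t2-a)@X)
s=r.read_state()['ee_pos'];Y=np.array([np.cos(H),np.sin(H),0]);print('fk tip',s-.195*Y,'collar',s-.045*Y)
```

```text
dots [ 0.5820948  -0.01541355  0.078     ] [ 0.59445326 -0.11470775  0.078     ] 0.10006033261304176
rig hd 97.09472266422891
rod tip [0.57865305 0.0328578  0.0616    ] rod at collar [0.56192663 0.1796918  0.0616    ] 0.14778361460892717
rod hd 96.49876847881686
lateral of tip, collar rel. to rig axis (mm) 2.46670222562648 3.7595175390507594 d2 0.165421904577223
scene dots [ 0.58206775 -0.01743407  0.078     ] [ 0.59111496 -0.11861682  0.078     ] 0.10158642030757918
tip [0.56913467 0.02213382 0.0616    ] lat -8.014575271456374
fk tip [0.57748836 0.02991786 0.04312159] collar [0.55920796 0.17879979 0.04312159]
```

Call:
arm_command:
  moves: [0,-0.22,0.16,0,0,0,0,0,-1.5,0,0,0,-1.5,0,0,0,-0.7,0,0,0,-0.5,0,0,0,-0.5,0,0,0,-0.5,0,0,0]

```text
time: 7.22
ee_pos: [0.5571, 0.1715, 0.0402]
eef_rot: [0.662, 0.75, 0.0, -0.0]
ft_force: [0.6, 0.8, -0.7]
width: 0.019
grip_force: 40.0
```

Run:
```python
from h import *
b,j=snap('side','d4.png');to([.553,.223,.0415],97)
B=cv2.cvtColor(b,cv2.COLOR_RGB2BGR)
cv2.imwrite('pics/c4.png',cv2.resize(B[195:265,220:350],(800,431),interpolation=cv2.INTER_CUBIC))
```

```text
tcp [0.5574 0.1702 0.0401] hd 97.05 tilt 0.03 shift cm [ 5.3   0.21 -0.15] turn 0.05 t 7.27 w 0.0185 j [ 0.12  0.48 -0.61  1.74  0.32  1.02 -0.48] F [ 0.4 -0.2 -1.4]
  after turn: shift [ 5.3   0.21 -0.14]
```

View pics/c4.png

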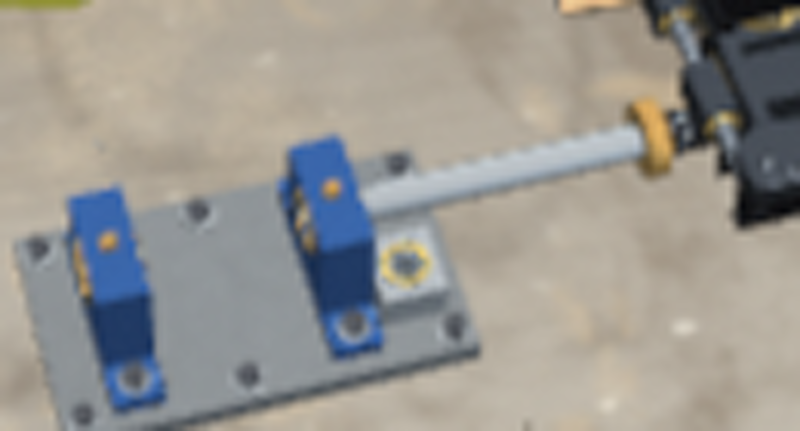

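Tip is inside the first bore with no force. I'll continue.

Call:
arm_command:
  moves: [0,0,-0.1,0,-1.5,0,0,0,-1.5,0,0,0,-1.5,0,0,0,-1.5,0,0,0,-0.5,0,0,0,-0.3,0,0,0]

```text
time: 7.85
ee_pos: [0.5657, 0.1033, 0.0411]
eef_rot: [0.662, 0.749, 0.0, 0.0]
ft_force: [0.5, 1.0, -0.3]
width: 0.019
grip_force: 40.0
```

Run:
```python
from h import *
to([.5749,.0444,.0415],97)
```

```text
tcp [0.5657 0.1033 0.0411] hd 97.02 tilt 0.02 shift cm [-5.96  0.2  -0.04] turn 0.02 t 7.85 w 0.0190 j [ 0.23  0.46 -0.59  1.76  0.3   1.01 -0.36] F [ 0.5  1.  -0.3]
  after turn: shift [-5.96  0.2  -0.04]
```

Call:
arm_command:
  moves: [-0.7,0,0,0,-0.7,0,0,0,-0.7,0,0,0,-0.7,0,0,0,-0.7,0,0,0,-0.7,0,0,0]

```text
time: 8.35
ee_pos: [0.5708, 0.0612, 0.041]
eef_rot: [0.662, 0.749, 0.0, 0.0]
ft_force: [1.3, 1.0, -0.6]
width: 0.0189
grip_force: 40.0
```

Call:
arm_command:
  moves: [-0.6,0,0,0,-0.5,0,0,0,-0.2,0,0,0,-0.1,0,0,0,0,0,0,0]

```text
time: 8.77
ee_pos: [0.5724, 0.0477, 0.041]
eef_rot: [0.662, 0.749, -0.0, 0.0]
ft_force: [1.4, -0.7, -0.3]
width: 0.0186
grip_force: 40.0
```

Call:
arm_command:
  moves: [-0.1,0,0,0,-0.1,0,0,0,0,0,0,0,0,0,0,0]

```text
time: 9.1
ee_pos: [0.5726, 0.0461, 0.041]
eef_rot: [0.662, 0.749, 0.0, 0.0]
ft_force: [1.0, 0.3, -1.0]
width: 0.0189
grip_force: 40.0
```

Call:
arm_command:
  moves: [-0.1,0,0,0,-0.1,0,0,0,0,0,0,0]

```text
time: 9.35
ee_pos: [0.5729, 0.0438, 0.041]
eef_rot: [0.662, 0.749, 0.0, 0.0]
ft_force: [2.1, 0.9, 0.1]
width: 0.019
grip_force: 40.0
```

Call:
arm_command:
  moves: [-0.1,0,0,0,-0.1,0,0,0,0,0,0,0]

```text
time: 9.6
ee_pos: [0.5732, 0.0418, 0.041]
eef_rot: [0.662, 0.749, -0.0, 0.0]
ft_force: [0.5, 0.4, -0.1]
width: 0.0189
grip_force: 40.0
```

Call:
arm_command:
  moves: [-0.1,0,0,0,-0.1,0,0,0,0,0,0,0]

```text
time: 9.85
ee_pos: [0.5733, 0.0402, 0.041]
eef_rot: [0.662, 0.749, 0.0, -0.0]
ft_force: [1.5, 2.5, -0.5]
width: 0.019
grip_force: 40.0
```

Call:
arm_command:
  moves: [-0.1,0,0,0,-0.1,0,0,0,0,0,0,0]

```text
time: 10.1
ee_pos: [0.5734, 0.0402, 0.041]
eef_rot: [0.662, 0.75, 0.001, -0.001]
ft_force: [0.8, 8.1, -0.1]
width: 0.0191
grip_force: 40.0
```

Call:
arm_command:
  moves: [-0.1,0,0,0,-0.1,0,0,0,0,0,0,0]

```text
time: 10.35
ee_pos: [0.5734, 0.0402, 0.0411]
eef_rot: [0.661, 0.75, 0.002, -0.002]
ft_force: [-1.2, 12.9, -0.2]
width: 0.0189
grip_force: 40.0
```

Run:
```python
from h import *
b,j=snap('side','d5.png');to([.5749,.0444,.0415],97)
B=cv2.cvtColor(b,cv2.COLOR_RGB2BGR)
cv2.imwrite('pics/c5.png',cv2.resize(B[195:265,220:350],(800,431),interpolation=cv2.INTER_CUBIC))
```

```text
tcp [0.5734 0.0401 0.0411] hd 97.24 tilt 0.25 shift cm [ 0.41  0.21 -0.04] turn 0.24 t 10.40 w 0.0188 j [ 0.33  0.46 -0.58  1.76  0.28  1.01 -0.23] F [ 0.4 12.9  0.3]
  after turn: shift [ 0.41  0.2  -0.04]
```

View pics/c5.png

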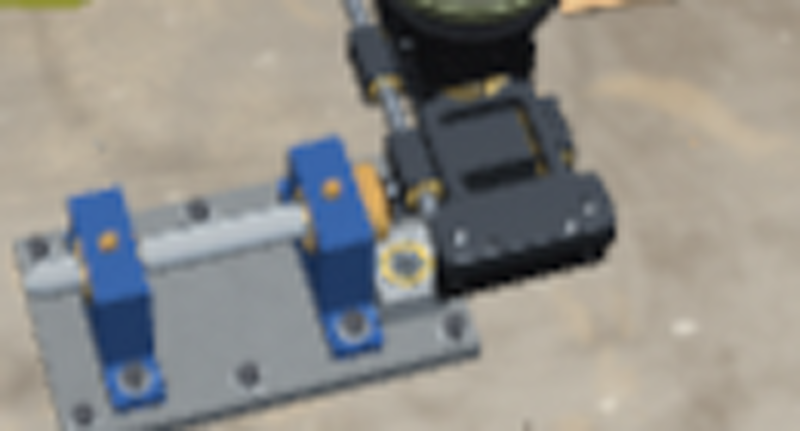

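The collar is seated against the first block with 13 N of contact, and the rod protrudes past the second block at crop (50,275). I'll relax the push and release.

Call:
arm_command:
  moves: [0.2,0,0,0,0.15,0,0,0,0,0,0,0]

```text
time: 10.65
ee_pos: [0.5734, 0.0402, 0.041]
eef_rot: [0.662, 0.75, 0.0, -0.0]
ft_force: [0.6, 4.2, -0.1]
width: 0.0188
grip_force: 40.0
```

Call:
arm_command:
  moves: [0,0,0,0,0,0,0,0,0,0,0,0,0,0,0,0,0,0,0,0,0,0,0,0,0,0,0,0,0,0,0,0]
  fingers: 60

```text
time: 11.32
ee_pos: [0.5734, 0.0395, 0.0409]
eef_rot: [0.662, 0.749, -0.0, 0.0]
ft_force: [0.4, -0.7, -0.2]
width: 0.0512
grip_force: 0.0
```

Call:
arm_command:
  moves: [0,0,-1.5,0,0,0,-3.5,0,0,0,-3.5,0,0,0,-3.5,0,0,0,-3.5,0,0,0,-0.5,0,0,0,0,0]

```text
time: 11.9
ee_pos: [0.5748, 0.0398, 0.2037]
eef_rot: [0.662, 0.749, 0.002, 0.002]
ft_force: [0.6, 0.0, -0.8]
width: 0.052
grip_force: 0.0
```

Run:
```python
from h import *
im,i=snap('wrist','w6.png');to([.5271,-.36,.2],50.8)
b,m=blobs(im,(10,80,90),(35,255,255),15)
for s,c in b: print(s,c,'onz',onz(i,s[0]+(s[2]-1)/2,s[1]+(s[3]-1)/2,.032).round(4))
```

```text
tcp [0.5737 0.0395 0.2015] hd 97.06 tilt 0.10 shift cm [-39.08  -9.54   0.15] turn 46.26 t 11.95 w 0.0524 j [ 0.37  0.29 -0.62  1.6   0.18  1.3  -0.16] F [ 0.1 -0.4 -1.3]
  after turn: shift [-33.91  21.64   0.15]
[94, 0, 59, 80, 3824] [124.8, 36.7] onz [0.434  0.1496 0.032 ]
[400, 0, 68, 16, 234] [436.3, 8.3] onz [0.686 0.206 0.032]
[414, 159, 67, 102, 4446] [446.9, 211.5] onz [0.739  0.0379 0.032 ]
[286, 202, 20, 23, 140] [296.8, 212.8] onz [0.5974 0.017  0.032 ]
[256, 227, 40, 23, 644] [275.4, 239.3] onz [ 0.5819 -0.01    0.032 ]
[272, 260, 8, 9, 60] [275.6, 264.2] onz [ 0.5852 -0.037   0.032 ]
[136, 279, 14, 63, 448] [141.3, 310.9] onz [ 0.4566 -0.105   0.032 ]
[396, 278, 23, 64, 663] [410.2, 309.9] onz [ 0.7252 -0.0716  0.032 ]
[261, 332, 30, 18, 132] [275.6, 343.1] onz [ 0.5959 -0.1241  0.032 ]
[161, 351, 399, 26, 6793] [371.3, 366.1] onz [ 0.6898 -0.1426  0.032 ]
```

View pics/w6.png

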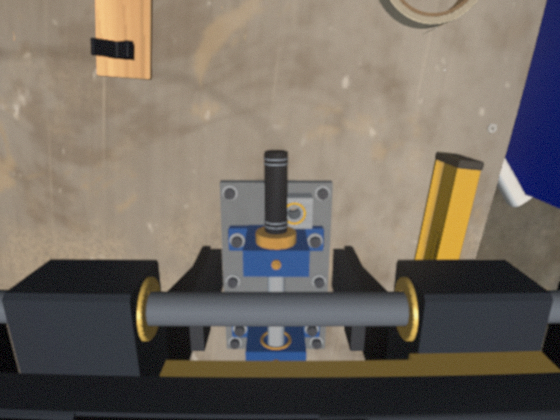

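The collar is home and its brass face sits against the blue block at (275,238). The keeper hole ring is at about (295,213), just beside the handle. Now to the pin.

Call:
arm_command:
  moves: [-3.55,-0.87,-0.5,0,-3.55,-0.87,-0.5,0,-3.55,-0.87,-0.5,0,-3.55,-0.87,-0.5,0,-3.55,-0.87,0,0,-3.55,-0.87,0,0,-3.55,-0.87,0,0,-3.55,-0.87,0,0,-3.55,-0.87,0,0,-3.55,-0.87,0,0,-3.55,-0.87,0,0,0,0,0,0]

```text
time: 12.95
ee_pos: [0.522, -0.3684, 0.2176]
eef_rot: [0.666, 0.746, -0.002, -0.001]
ft_force: [-0.7, -0.6, -0.7]
width: 0.0521
grip_force: 0.0
```

Run:
```python
from h import *
im,i=snap('wrist','w7.png');to([.5271,-.36,.086],97)
b,m=blobs(im,(0,150,90),(6,255,255),30)
for s,c in b: print(s,c,'onz',onz(i,s[0]+(s[2]-1)/2,s[1]+(s[3]-1)/2,.117).round(4))
j=r.camera_info('side');print('white base',onz(j,172,215,0),'head .11',onz(j,166,194.3,.11))
```

```text
tcp [ 0.5235 -0.3642  0.2177] hd 96.66 tilt 0.25 shift cm [ 0.36  0.46 13.17] turn -0.34 t 13.00 w 0.0526 j [ 0.83  0.39 -0.39  1.41  0.15  1.37  0.55] F [ 0.   0.5 -0.3]
  after turn: shift [ 0.38  0.41 13.17]
[271, 178, 22, 6, 55] [281.6, 179.8] onz [ 0.5237 -0.3467  0.117 ]
[264, 182, 33, 32, 820] [280.4, 197.5] onz [ 0.5241 -0.3594  0.117 ]
white base [ 0.45087358 -0.29385434  0.        ] head .11 [ 0.45808891 -0.29313449  0.11      ]
```

View pics/w7.png

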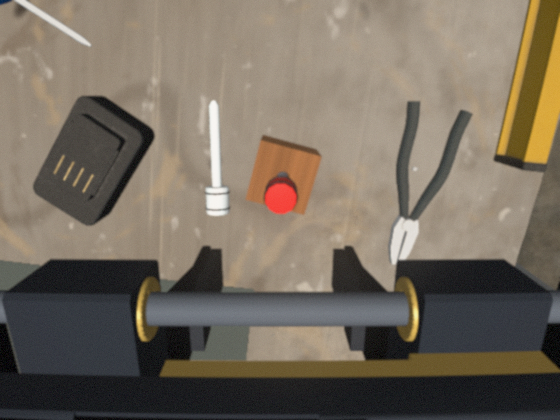

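The red head is at (280,198) and the white look-alike lies flat at (217,200), out of the fingers' way. Descending on the red head.

Call:
arm_command:
  moves: [0.42,0,0,-0.3,0,0,3.5,0,0,0,3.5,0,0,0,3.0,0,0,0,2.0,0,0,0,0.9,0,0,0,0,0]

```text
time: 13.58
ee_pos: [0.5251, -0.3531, 0.0893]
eef_rot: [0.659, 0.752, -0.0, -0.002]
ft_force: [-1.0, 0.3, -0.1]
width: 0.0525
grip_force: 0.0
```

Call:
arm_command:
  moves: [0,0,0,0,0,0,0,0,0,0,0,0,0,0,0,0,0,0,0,0,0,0,0,0,0,0,0,0]
  fingers: 0
  squeeze: 40

```text
time: 14.17
ee_pos: [0.5262, -0.3559, 0.0926]
eef_rot: [0.66, 0.751, 0.0, 0.001]
ft_force: [0.8, 0.9, 2.6]
width: 0.0233
grip_force: 40.0
```

Run:
```python
from h import *
to([.523,-.36,.089],97)
```

```text
tcp [ 0.5262 -0.3559  0.0926] hd 97.36 tilt 0.06 shift cm [-0.37 -0.37  0.36] turn 0.36 t 14.17 w 0.0233 j [ 0.82  0.48 -0.39  1.57  0.19  1.13  0.52] F [0.8 0.9 2.6]
  after turn: shift [-0.37 -0.37  0.36]
```

Call:
arm_command:
  moves: [0,0,-1,0,0,0,-2,0,0,0,-3,0,0,0,-3,0,0,0,-2,0,0,0,-1,0,0,0,0,0,0,0,0,0]

```text
time: 14.83
ee_pos: [0.5258, -0.3555, 0.2114]
eef_rot: [0.66, 0.751, -0.0, -0.0]
ft_force: [-0.4, -0.2, -0.9]
width: 0.023
grip_force: 40.0
```

```bash
cat > foot.py <<'E'
from h import *
def foot():
    i=r.camera_info('wrist');im=r.camera('wrist');s=r.read_state();p=s['ee_pos']
    pf=proj(i,np.array(p)+[0,0,-.0876]);ph=proj(i,np.array(p)+[0,0,.0244])
    return im,i,p,pf,ph
E
python3 - <<'E'
from foot import *
to([.595-.003,.0185,.2],97)
im,i,p,pf,ph=foot();print('foot exp',pf,'headtop',ph)
cv2.imwrite('pics/w8.png',im[:,:,::-1])
b,m=blobs(im,(0,150,60),(6,255,255),20)
print(b)
g=cv2.cvtColor(im,cv2.COLOR_RGB2GRAY)
for v in range(205,262,6): print(v,g[v,255:301:2].tolist())
E
```

```text
tcp [ 0.5258 -0.3555  0.2114] hd 97.37 tilt 0.02 shift cm [36.24 11.36  1.15] turn 0.37 t 14.83 w 0.0230 j [ 0.83  0.39 -0.4   1.43  0.15  1.35  0.55] F [-0.4 -0.2 -0.9]
  after turn: shift [36.31 11.13  1.14]
foot exp [274.29609019 213.58479816] headtop [272.16939664 294.01100671]
[([252, 258, 51, 25, 583], [276.4, 268.0]), ([252, 274, 50, 19, 715], [276.9, 284.5])]
205 [142, 138, 129, 125, 121, 121, 126, 133, 126, 126, 129, 135, 142, 146, 141, 140, 141, 136, 134, 134, 138, 139, 147]
211 [136, 135, 125, 126, 126, 125, 131, 128, 129, 131, 137, 141, 142, 139, 139, 140, 140, 134, 135, 137, 139, 142, 137]
217 [131, 129, 121, 122, 128, 130, 127, 119, 113, 105, 101, 104, 97, 115, 139, 138, 136, 134, 137, 140, 142, 139, 132]
223 [141, 137, 139, 142, 142, 145, 136, 111, 106, 106, 104, 102, 94, 91, 120, 130, 133, 136, 141, 140, 138, 138, 150]
229 [145, 147, 143, 142, 142, 145, 138, 108, 103, 106, 106, 102, 98, 92, 115, 145, 150, 151, 159, 157, 148, 155, 164]
235 [152, 152, 149, 149, 148, 146, 139, 110, 104, 108, 103, 101, 98, 91, 110, 152, 164, 166, 166, 165, 166, 168, 162]
241 [156, 155, 151, 157, 154, 149, 137, 108, 105, 107, 106, 103, 101, 96, 98, 157, 163, 165, 162, 161, 157, 154, 152]
247 [159, 156, 153, 155, 151, 157, 139, 112, 108, 112, 106, 105, 98, 93, 93, 137, 155, 154, 156, 156, 155, 155, 154]
253 [163, 159, 160, 158, 158, 156, 138, 99, 98, 93, 95, 94, 90, 86, 83, 122, 148, 155, 153, 155, 154, 162, 164]
259 [162, 161, 137, 104, 70, 66, 77, 76, 76, 71, 65, 65, 68, 66, 67, 64, 59, 53, 68, 104, 142, 156, 153]
```

Call:
arm_command:
  moves: [0,0,0,0.37,3.46,1.14,0,0,3.46,1.14,0,0,3.46,1.14,0,0,3.46,1.14,0,0,3.46,1.14,0,0,3.46,1.14,0,0,3.46,1.14,0,0,3.46,1.14,0,0,3.46,1.14,0,0,3.46,1.14,0,0]

```text
time: 15.8
ee_pos: [0.5964, 0.0034, 0.2107]
eef_rot: [0.663, 0.749, -0.001, -0.001]
ft_force: [0.9, -0.6, -0.6]
width: 0.023
grip_force: 40.0
```

Call:
arm_command:
  moves: [0,0,1.5,0,0,0,1.5,0,0,0,0,0,0,0,0,0,0,0,0,0,0,0,0,0]

```text
time: 16.3
ee_pos: [0.5973, 0.0013, 0.1826]
eef_rot: [0.663, 0.749, 0.0, 0.0]
ft_force: [0.3, -0.7, -1.4]
width: 0.0231
grip_force: 40.0
```

Run:
```python
from foot import *
to([.5942,.0221,.179],97)
im,i,p,pf,ph=foot();print('foot exp',pf,'headtop',ph)
cv2.imwrite('pics/w9.png',im[:,:,::-1])
print('hole exp',proj(i,[.5955,.0185,.032]))
for s,c in blobs(im,(10,80,90),(35,255,255),15)[0]:
    if 150<c[1]<260 and 200<c[0]<400: print(s,c)
g=cv2.cvtColor(im,cv2.COLOR_RGB2GRAY)
u0=int(round(pf[0]))-24
for v in range(160,262,4): print(v,g[v,u0:u0+50:2].tolist())
print(u0)
```

```text
tcp [0.5973 0.0013 0.1826] hd 96.94 tilt 0.05 shift cm [ 2.1  -0.05  0.36] turn -0.06 t 16.30 w 0.0231 j [ 0.39  0.35 -0.58  1.57  0.2   1.28 -0.1 ] F [ 0.3 -0.7 -1.4]
  after turn: shift [ 2.1  -0.05  0.36]
foot exp [274.77602885 214.28793502] headtop [273.28930144 295.7662815 ]
hole exp [275.50576395 172.48540501]
[265, 162, 24, 26, 192] [277.9, 174.5]
[232, 189, 44, 21, 741] [253.5, 199.8]
[248, 222, 10, 10, 79] [252.9, 226.5]
160 [59, 56, 55, 52, 47, 50, 37, 71, 161, 179, 180, 179, 179, 176, 179, 182, 179, 182, 182, 182, 181, 181, 175, 146, 139]
164 [56, 62, 57, 52, 45, 48, 47, 69, 151, 182, 186, 181, 177, 174, 180, 184, 182, 178, 177, 178, 177, 180, 173, 146, 141]
168 [57, 58, 58, 52, 45, 46, 42, 75, 156, 171, 163, 161, 165, 166, 169, 166, 174, 180, 168, 171, 173, 175, 169, 146, 136]
172 [59, 55, 57, 45, 54, 43, 41, 67, 147, 132, 128, 160, 165, 163, 157, 132, 155, 172, 176, 169, 177, 181, 169, 147, 136]
176 [52, 55, 50, 50, 48, 48, 43, 69, 145, 133, 90, 93, 95, 97, 99, 103, 149, 170, 175, 168, 174, 173, 168, 140, 141]
180 [101, 104, 101, 110, 110, 99, 100, 97, 152, 173, 150, 116
[... 1746 characters left out ...]
104, 104, 100, 101, 106, 106, 101, 99, 89, 89, 104, 111, 117, 131, 137, 137, 139, 134]
244 [178, 182, 180, 181, 176, 168, 139, 127, 127, 106, 106, 105, 105, 102, 96, 92, 94, 129, 139, 138, 138, 138, 137, 137, 136]
248 [139, 166, 182, 181, 178, 169, 138, 124, 124, 102, 106, 106, 105, 102, 100, 93, 90, 121, 136, 140, 133, 133, 136, 136, 149]
252 [58, 141, 180, 178, 177, 169, 140, 125, 124, 104, 102, 107, 103, 97, 96, 90, 85, 117, 134, 137, 138, 139, 137, 151, 152]
256 [56, 148, 177, 181, 175, 169, 133, 102, 80, 64, 61, 55, 60, 55, 55, 55, 59, 67, 97, 120, 135, 140, 141, 148, 151]
260 [53, 143, 179, 175, 121, 71, 58, 63, 69, 68, 68, 65, 63, 61, 67, 65, 65, 61, 66, 53, 51, 70, 114, 139, 134]
251
```

Run:
```python
from foot import *
i=r.camera_info('wrist');p=r.read_state()['ee_pos']
h=onz(i,275.8,174.2,.032);f=onz(i,276,219.6,p[2]-.0876);d=h-f
H=np.radians(96.95);print(h,f,'shift cm',100*(d@[np.cos(H),np.sin(H),0]),100*(d@[np.sin(H),-np.cos(H),0]))
im=cv2.imread('pics/w9.png');g=cv2.cvtColor(im,cv2.COLOR_BGR2GRAY)
for v in range(209,223):print(v,g[v,262:292:2].tolist())
```

```text
[0.59599573 0.01709787 0.032     ] [ 0.59868305 -0.00245359  0.09512092] shift cm 1.9732967761879088 -0.03017799460365939
209 [115, 109, 93, 79, 68, 66, 60, 67, 71, 64, 64, 68, 64, 61, 91]
210 [93, 83, 78, 71, 72, 67, 73, 72, 74, 72, 71, 76, 70, 72, 85]
211 [82, 86, 85, 81, 84, 84, 83, 85, 77, 84, 84, 84, 86, 80, 90]
212 [90, 90, 90, 91, 90, 95, 92, 92, 91, 92, 90, 96, 90, 93, 92]
213 [93, 94, 92, 91, 97, 94, 97, 96, 93, 97, 91, 95, 92, 96, 95]
214 [92, 93, 95, 94, 95, 97, 98, 99, 95, 97, 94, 95, 97, 95, 95]
215 [94, 94, 94, 94, 98, 96, 102, 97, 94, 93, 91, 95, 89, 94, 94]
216 [93, 94, 94, 93, 98, 102, 107, 101, 98, 93, 101, 92, 94, 93, 95]
217 [92, 93, 94, 96, 96, 102, 102, 99, 99, 91, 92, 96, 98, 93, 96]
218 [93, 94, 90, 96, 102, 102, 102, 99, 96, 93, 90, 94, 97, 98, 107]
219 [92, 93, 89, 96, 101, 104, 99, 99, 94, 92, 89, 96, 95, 95, 112]
220 [95, 94, 92, 95, 100, 102, 105, 97, 98, 90, 88, 96, 94, 92, 118]
221 [92, 94, 91, 93, 100, 103, 101, 104, 95, 92, 88, 97, 92, 94, 116]
222 [95, 94, 92, 94, 103, 103, 102, 101, 95, 93, 88, 89, 93, 95, 117]
```

Call:
arm_command:
  moves: [1.0,-0.02,0,0,1.0,-0.01,0,0,0,0,0,0,0,0,0,0,0,0,1,0,0,0,1,0,0,0,1,0,0,0,1,0,0,0,0.5,0,0,0,0.5,0,0,0,0.3,0,0,0,0,0]

```text
time: 17.35
ee_pos: [0.594, 0.0215, 0.1283]
eef_rot: [0.663, 0.749, -0.0, -0.0]
ft_force: [0.6, 0.1, 0.3]
width: 0.0229
grip_force: 40.0
```

Run:
```python
from foot import *
to([.5942,.0211,.0876],97)
im,i,p,pf,ph=foot();print('foot exp',pf,'hole at',proj(i,[.596,.0171,.032]))
for s,c in blobs(im,(10,80,90),(35,255,255),15)[0]:
    if 150<c[1]<260 and 200<c[0]<400: print(s,c)
g=cv2.cvtColor(im,cv2.COLOR_RGB2GRAY)
for v in range(190,256,3): print(v,g[v,252:302:2].tolist())
```

```text
tcp [0.594  0.0215 0.1283] hd 97.00 tilt 0.04 shift cm [-0.04  0.02  4.07] turn -0.0 t 17.35 w 0.0229 j [ 0.35  0.4  -0.58  1.64  0.23  1.18 -0.16] F [0.6 0.1 0.3]
  after turn: shift [-0.04  0.02  4.07]
foot exp [275.27177787 214.54711292] hole at [277.04448457 216.80484438]
[265, 203, 28, 27, 182] [281.4, 212.4]
[265, 223, 4, 5, 16] [266.6, 225.1]
[242, 235, 27, 32, 316] [258.4, 251.9]
[225, 236, 15, 25, 203] [229.9, 246.5]
190 [60, 54, 49, 47, 46, 44, 51, 106, 132, 130, 126, 127, 127, 127, 126, 127, 128, 130, 129, 128, 131, 130, 130, 132, 135]
193 [58, 53, 46, 48, 46, 43, 44, 86, 102, 101, 101, 101, 103, 102, 99, 104, 104, 105, 100, 102, 106, 104, 103, 104, 125]
196 [64, 52, 50, 50, 49, 40, 54, 98, 116, 115, 117, 115, 114, 110, 117, 111, 117, 113, 115, 112, 113, 115, 112, 116, 123]
199 [58, 45, 52, 44, 48, 44, 53, 147, 179, 180, 178, 174, 173, 176, 174, 175, 177, 176, 175, 177, 176, 177, 175, 176, 169]
202 [60, 51, 44, 49, 52, 45, 58, 147, 182, 178, 177, 172, 172, 168, 177, 181, 178, 183, 183, 179, 180, 180, 182, 183, 172]
205 [58, 48, 45, 45, 44, 41, 53, 139, 170, 177, 179, 180, 
[... 1260 characters left out ...]
69, 167, 129]
238 [133, 120, 124, 102, 74, 53, 41, 76, 104, 103, 102, 105, 103, 97, 93, 84, 74, 71, 73, 75, 93, 99, 101, 102, 93]
241 [47, 48, 43, 43, 46, 42, 56, 91, 98, 102, 106, 100, 100, 102, 93, 90, 75, 64, 59, 62, 80, 92, 95, 91, 92]
244 [53, 54, 61, 60, 70, 82, 97, 93, 99, 104, 106, 104, 104, 100, 93, 88, 71, 63, 60, 60, 77, 94, 94, 123, 151]
247 [85, 92, 95, 95, 95, 97, 97, 95, 98, 105, 105, 105, 104, 102, 91, 88, 78, 61, 61, 57, 71, 92, 140, 169, 149]
250 [61, 101, 113, 123, 126, 129, 140, 146, 114, 107, 107, 109, 102, 99, 95, 89, 78, 62, 58, 62, 70, 115, 166, 129, 70]
253 [93, 154, 164, 164, 165, 160, 163, 155, 114, 96, 94, 90, 96, 90, 89, 79, 76, 63, 59, 60, 69, 118, 161, 106, 83]
```

Run:
```python
from foot import *
i=r.camera_info('wrist');p=r.read_state()['ee_pos']
h=onz(i,277,217.6,.032);f=onz(i,276,219.6,p[2]-.0876);d=h-f
H=np.radians(97);print(h,f,'shift cm',100*(d@[np.cos(H),np.sin(H),0]),100*(d@[np.sin(H),-np.cos(H),0]))
```

```text
[0.59636596 0.01636725 0.032     ] [0.59548823 0.01780091 0.04125562] shift cm -0.15299443745303512 0.06964657729391223
```

Call:
arm_command:
  moves: [-0.12,0.06,0,0,0,0,0.4,0,0,0,0.3,0,0,0,0.2,0,0,0,0.2,0,0,0,0.2,0,0,0,0,0]

```text
time: 17.98
ee_pos: [0.5947, 0.0204, 0.1155]
eef_rot: [0.663, 0.749, -0.0, -0.0]
ft_force: [-0.7, 0.2, 0.1]
width: 0.023
grip_force: 40.0
```

Foot is 4 mm inside the hole with no force, so I'll keep going down.

Call:
arm_command:
  moves: [0,0,0.3,0,0,0,0.3,0,0,0,0.3,0,0,0,0.3,0,0,0,0.3,0,0,0,0,0]

```text
time: 18.48
ee_pos: [0.5946, 0.0204, 0.1002]
eef_rot: [0.663, 0.749, -0.0, -0.0]
ft_force: [0.4, 0.7, -1.0]
width: 0.0226
grip_force: 40.0
```

Call:
arm_command:
  moves: [0,0,0.3,0,0,0,0.3,0,0,0,0.2,0,0,0,0.2,0,0,0,0.1,0,0,0,0,0]

```text
time: 18.98
ee_pos: [0.5948, 0.0204, 0.0897]
eef_rot: [0.663, 0.749, -0.0, -0.0]
ft_force: [-0.4, 0.3, -1.0]
width: 0.0231
grip_force: 40.0
```

Call:
arm_command:
  moves: [0,0,0.1,0,0,0,0.1,0,0,0,0.1,0,0,0,0.1,0,0,0,0,0]

```text
time: 19.4
ee_pos: [0.5956, 0.0205, 0.0872]
eef_rot: [0.663, 0.749, 0.0, 0.001]
ft_force: [-2.4, -0.1, 9.6]
width: 0.0233
grip_force: 40.0
```

The pin bottomed out at the expected height with 10 N. Releasing.

Call:
arm_command:
  moves: [0,0,-0.1,0,0,0,-0.05,0,0,0,0,0]

```text
time: 19.65
ee_pos: [0.5951, 0.0204, 0.0876]
eef_rot: [0.663, 0.749, 0.0, 0.0]
ft_force: [0.6, 0.4, 2.7]
width: 0.023
grip_force: 40.0
```

Call:
arm_command:
  moves: [0,0,0,0,0,0,0,0,0,0,0,0,0,0,0,0,0,0,0,0,0,0,0,0]
  fingers: 55

```text
time: 20.15
ee_pos: [0.5949, 0.0204, 0.0874]
eef_rot: [0.663, 0.749, -0.0, -0.0]
ft_force: [0.1, 0.7, -0.3]
width: 0.0465
grip_force: 0.0
```

Call:
arm_command:
  moves: [0,0,-0.7,0,0,0,-1.5,0,0,0,-3,0,0,0,-3.5,0,0,0,-3,0,0,0,0,0,0,0,0,0,0,0,0,0]

```text
time: 20.82
ee_pos: [0.5947, 0.0203, 0.2042]
eef_rot: [0.663, 0.749, -0.0, -0.0]
ft_force: [-0.5, -0.1, -1.0]
width: 0.0476
grip_force: 0.0
```

Run:
```python
from foot import *
to([.595,.0205,.2],97)
im,i,p,pf,ph=foot()
for s,c in blobs(im,(0,150,60),(6,255,255),20)[0]: print('red w',s,c,onz(i,s[0]+(s[2]-1)/2,s[1]+(s[3]-1)/2,.112))
for s,c in blobs(im,(10,80,90),(35,255,255),60)[0]:
    if 180<c[1]<280 and 200<c[0]<400: print('brass',s,c)
ims=[]
pts=[]
for n in ('side','scene'):
    a=r.camera(n);k=r.camera_info(n)
    for s,c in blobs(a,(0,150,100),(6,255,255),12)[0]:
        if n=='side' and s[1]<100: continue
        print('red',n,s,c);pts.append((k,c))
    print('expected',proj(k,[.596,.0168,.098]))
```

```text
tcp [0.5947 0.0203 0.2042] hd 96.99 tilt 0.02 shift cm [0.02 0.03 0.42] turn -0.01 t 20.82 w 0.0476 j [ 0.37  0.33 -0.59  1.54  0.19  1.32 -0.13] F [-0.5 -0.1 -1. ]
  after turn: shift [0.02 0.03 0.42]
red w [266, 200, 27, 11, 88] [277.9, 203.6] [0.59692481 0.02607863 0.112     ]
red w [265, 207, 33, 30, 742] [280.9, 221.1] [0.59987314 0.01403583 0.112     ]
brass [267, 179, 22, 21, 110] [279.9, 186.0]
brass [236, 204, 29, 21, 446] [249.5, 215.6]
brass [251, 236, 9, 9, 66] [255.2, 240.0]
red side [281, 220, 9, 11, 76] [285.0, 224.8]
expected [286.87895493 224.22317972]
red scene [258, 188, 7, 10, 58] [261.1, 192.3]
expected [261.08118785 194.77511255]
```

Run:
```python
from h import *
j=r.camera_info('side');i=r.camera_info('scene');b=r.camera('side')
print(tri(j,(285,225),i,(261.1,192.5)))
d5=cv2.cvtColor(cv2.imread('pics/d5.png'),cv2.COLOR_BGR2RGB)
for im in (d5,b): print([x for x in blobs(im,(10,110,90),(30,255,255),4)[0] if 230<x[1][0]<300 and 210<x[1][1]<250])
```

```text
(array([0.5995557 , 0.01115194, 0.10082917]), np.float64(0.0002046316238956272))
[([278, 222, 5, 11, 29], [280.4, 226.4])]
[([278, 223, 5, 11, 19], [280.3, 227.2])]
```

```bash
python3 -c "
from bench import r
print(r.close_job())"
```

```text
the job is handed in; nothing more can be done
None
```

The shaft is through both blocks with its collar home, the red pin is fully down in the keeper hole behind it, both are released, and the job was handed in at about 21 s of the 64 s limit.

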